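Hang the drained scraper back in its notch between two hanging tools

ROBOT

A 7-joint arm with a two-finger parallel gripper is mounted at the origin on the work surface. World frame = base frame: x ahead of the robot, y to its left, z up, the work surface at z = 0. Lengths are in m, angles in degrees, forces in N, time in s.
With the tool pointing down it reaches from about 0.35 to 0.9 m from the base axis. Payload 7.2 kg.
Tool frame: the origin (TCP) lies on the centre line of the jaws, within the pads' length; the fingertips stand 22 mm ahead of it and the grasp point (between the pads) lies 3 mm ahead of it (env.tip_reach is the z of the fingertips in the tool frame, in m); z points along the fingers, y is the line along which they close (so a half turn about z gives the same grasp; the last joint's range is limited). The gripper opens to 85 mm and grips with 20 to 120 N. Pads are 22 mm wide; open, the fingers measure 114 mm over their backs; the gripper's body (76 mm by 85 mm) begins 54 mm behind the grasp point. The pads swing forward as they close: fully open they stand 13 mm farther back than shut.
Start: joints at [-3.908, 23.554, -0.728, 91.456, 0.321, 64.991, -4.71], TCP at [0.625, -0, 0.253] pointing down, gripper open.
Joint ranges: [-169.25, 169.25], [-16.82, 113.86], [-84.01, 82.57], [7.8, 145.47], [-59.2, 239.2], [7.22, 106.19], [-163.78, 163.78]. Speed limits (degrees/s): [136.94, 136.94, 172.46, 172.46, 180, 180, 180].

INTERFACE

Orientations are given as [roll, pitch, yaw] about the fixed x, y, z axes, in that order (R = Rz(yaw) Ry(pitch) Rx(roll)).
In Python, from cell import env, optics gives the robot as it stands.
- The arm moves only by the shell command python3 -m crank 'ROWS' [FORCE]. ROWS is a JSON object of lists of equal length, an entry for each row: "slide": the shift along the tool's x, y, z in units of 50 mm (1.0 is 50 mm), a list of three; "rotation": the turn, a rotation vector about the tool's x, y, z in rad, a list of three; "hand": the closure, from -1 (fully open) to 1 (shut). A call has 1 to 5 rows; each row shifts and turns the commanded pose from where the row before left it, along the tool's axes as they then stand; what a row does not reach is not made up. A row lasts 1/8 s, in which the tool goes at most 62.5 mm and 10.7 degrees, less where a joint would pass 70% of its speed; a pose out of reach is approached as far as the arm can. A call is refused whole if a number of a shift passes 1 or a number of a turn 0.188, either way. A call with a gripper value outside its range is refused whole. The fingers move at their own pace and stop on an object; FORCE is the grip in N (left out, the last holds). Time passes only in rows, so rows that do not move let the fingers close. It gives the time, the measured TCP pose, the force, the opening and the grip force at its end, in the units of the state.
- env.sense(): the state, without advancing time (a new reading comes with each control period).
- optics.camera(name): name is "scene" or "side" or "wrist"; returns a dict with "color" (480x640x3 uint8, red, green, blue), "fx", "fy", "cx", "cy" (pixels), "eye" and "rotation" of the camera in the world. Camera axes: x right, y up, looking along -z (the intrinsics and any distortion apply to the point x, -y, -z); pixel columns grow to the right and rows downward; lengths in m; the calibration is good to about 2 mm. A picture is of the moment at which its call begins. There is no depth.
- env.finish_job(): hands the job in; it is judged then, once.
The state is a dict: "clock": time; "joint_pos": joint angles; "joint_velocities": joint speeds; "joint_torque": joint torques, N m; "tcp_pos": TCP position; "tcp_rot": TCP orientation; "ft_force": force on the tool from outside, world axes, zero at the start; "wrist_torque": the same for the moment, N m; "width": finger opening in m; "grip_force": force on a finger pad.
Only numpy, scipy, OpenCV 4.12 (cv2) and the standard library are available. Lean on these libraries where they do the work, as an engineer would, in place of code of your own. Each camera call takes 0.05 s, during which the arm holds its last target. There are 200 camera calls.

TASK

The cleaned scraper is hanging over the drip tray. Lift it off and put it back on the tool rail, in the empty place between the square-bladed and the round-bladed tool, its blade on the same side of the bar as theirs: lower it through the gap, find by feel the notch in the raised strip on the rail, and let its hook down until it rests on the notch's floor before you let go. Be gentle: do not press hard on the rail or push against the two hanging neighbours, which must stay hanging where they are.

Things in the scene. Friction and masses are not known exactly. Their poses are not given: they have to be found in the camera images.
- scraper: Scraper to hang up, 165 mm tall, upright, 0.11-0.21 kg. Origin: middle of its hook's underside, the face that rests on a bar. z up, y along the bar, x across. Hook bridge 6 mm thick, 10 mm along y; inside 18 mm wide (x +-9); lip at +x down to z=-18; at -x the shank (4 mm thick, 10 wide) down to z=-66. It must hang on the rail with its x along the rail's x, as on the stand's bar at the start.
- scraper_grip (a point): Centre of the scraper's upright black plastic handle, 36 mm above the scraper's origin. Handle 14 mm thick along the scraper's x, 24 mm wide along y, 48 mm tall (z = 12 to 60 mm above the scraper's origin); a 10 mm wide neck joins it to the hook. Grip it from above across the 14 mm.
- scraper_blade (a point): Middle of the scraper's lower edge, 105 mm below its origin, 11.5 mm to -x of it. The flat steel blade is 32 mm wide along y, 3 mm thick along x, 45 mm tall.
- stand: Fixed drip stand: aluminium tray 160 x 130 mm, 22 mm high, with one post carrying a level flat steel bar: 12 mm thick along x, 60 mm long along y, 40 mm high, upper edge at z = 150 mm. Origin: middle of the tray's underside. The scraper starts within 6 mm of the bar's middle.
- rail: Fixed tool rail: level flat steel bar, 12 mm thick along x, 300 mm long along y, 40 mm high, upper edge at z = 150 mm, on posts at y = +-140 mm. Origin: on the table under the bar's middle; z up, y along the bar, x across. On the bar's middle, between the two neighbours, lies the notched strip (see rail_mid). One more hooked tool hangs 100-110 mm to +y.
- rail_mid (a point): Middle of the bar's upper edge (z = 150 mm). On it lies a steel strip 60 mm long, 12 thick, 8 high (top z = 158) with one notch in its middle, 13 mm wide along y. The strip is clamped anywhere within 12 mm along y of this point, and a packing pad of unknown thickness lies in the notch, floor at z = 150 to 154: feel for both. Hook origin is at z = 158 riding on the strip. All stays put under 40 N.
- square_tool: Neighbour with a square blade, 34 mm wide along y, 60-94 mm below its origin. Loose; hook, shank, handle and frame as the scraper's. Hangs on the bare bar 49-51 mm to one side (either) of the rail's middle; 0.16 kg; handle top 60 mm above its origin.
- round_tool: Neighbour with a round flat blade, 34 mm diameter, centred 77 mm below its origin. Loose; hook, shank, handle and frame as the scraper's. Hangs on the bare bar 49-51 mm to the other side of the rail's middle; 0.15 kg; handle top 60 mm above its origin.

How it is judged (in metres and radians):
On the way, in this order (a step that is already met when the one before it is completed fails the run):
1. the scraper is lifted clear of the stand's bar (z of scraper in the frame of stand above 0.19 m and contact force between scraper and stand below 0.1 N), for 0.1 s.
2. still held, the scraper's hook is down in the notch and touching it (z of scraper in the frame of rail between 0.145 and 0.1563 m and y of scraper in the frame of rail between -0.0145 and 0.0145 m and x of scraper in the frame of rail between -0.009 and 0.009 m and x of scraper_blade in the frame of rail below 0 m and contact force between the fingers and scraper above 1 N and contact force between scraper and rail above 0.5 N), for 0.2 s.
At the end, for the whole second after the job is handed in: Scraper released, at rest, hook home in the notch: under 6.3 mm above the bar's edge, 14.5 mm along and 9 mm across of the rail's middle, upright (0.2 rad), in line (0.25 rad), blade on the rail's -x side. Both neighbours hang upright (0.2 rad) on the bar, under 10 mm from their start (z of scraper in the frame of rail between 0.145 and 0.1563 m and y of scraper in the frame of rail between -0.0145 and 0.0145 m and x of scraper in the frame of rail between -0.009 and 0.009 m and x of scraper_blade in the frame of rail below 0 m and angle between each of scraper, square_tool, round_tool's own z axis and vertical below 0.2 rad and angle between the x axis of scraper and the x axis of rail, either way round below 0.25 rad and linear speed of scraper below 0.02 m/s and distance of each of square_tool, round_tool from where it was at the start of the episode below 0.01 m and z of square_tool in the frame of rail between 0.145 and 0.1545 m and z of round_tool in the frame of rail between 0.145 and 0.1545 m); the robot touches nothing.
It fails at once if the scraper presses on the rail or its strip with more than 30 N (contact force between scraper and rail above 30 N).
It fails at once if a hanging neighbour is pushed by the scraper with more than 8 N (contact force between scraper and square_tool above 8 N).
It fails at once if a hanging neighbour is pushed by the scraper with more than 8 N (contact force between scraper and round_tool above 8 N).
It fails at once if a hanging neighbour is knocked off the rail or shoved more than 25 mm (distance of square_tool from where it was at the start of the episode above 0.025 m).
It fails at once if a hanging neighbour is knocked off the rail or shoved more than 25 mm (distance of round_tool from where it was at the start of the episode above 0.025 m).
It also fails if it takes over 72 s, if anything falls off the work surface, if the arm or the gripper's body presses on something with over 40 N, if the wrist force passes 120 N, or if a joint passes its speed limit or range.

## Working session

There is one attempt and no reset: what is moved stays moved. The work goes in short steps, Python scripts to look and compute and a shell command to move; the robot and the scene stay as the last step left them, time stands still between calls to the robot, and variables do not carry over. Pictures are saved under pics/ and viewed, at most 10 in all, crops included, and the job is handed in when it is done.

```bash
mkdir -p pics; ls
python3 - <<'E'
from cell import env, optics
import cv2
for n in ("scene","side"):
    c=optics.camera(n); cv2.imwrite(f"pics/{n}0.png",c["color"][:,:,::-1])
    print(n,{k:v for k,v in c.items() if k!="color"})
s=env.sense();print(s)
E
```

```text
pics
scene {'fx': 555.3267714174902, 'fy': 555.3267714174902, 'cx': 317.47405855696155, 'cy': 245.48228604197362, 'eye': array([ 0.89524183, -0.34756004,  0.83514228]), 'rotation': array([34.36710314,  0.91495015, 45.34430922])}
side {'fx': 456.2537968305825, 'fy': 456.2537968305825, 'cx': 316.7189474986338, 'cy': 233.290103013809, 'eye': array([0.53584988, 0.49936508, 0.65100887]), 'rotation': array([  45.03314626,    1.16103126, -178.9530418 ])}
{'clock': 0.1, 'joint_pos': array([-3.90811612, 23.59590028, -0.73021758, 91.50067813,  0.32150498,
       64.98947689, -4.70925504]), 'joint_velocities': array([-0.06221643, -0.15177108,  0.07270404, -0.06946131, -0.02410793,
        0.00871083, -0.10976099]), 'joint_torque': array([ 4.07594271e-03, -6.01830769e+01,  6.85093571e-01, -3.00088871e+01,
        1.40752629e-02,  6.54632138e-03,  2.04316666e-05]), 'tcp_pos': array([ 6.24576588e-01, -1.46784151e-05,  2.52521713e-01]), 'tcp_rot': array([-1.79916192e+02,  5.77037130e-03,  9.00043926e+01]), 'ft_force': array([-0.00312256, -0.43619521,  0.34468978]), 'wrist_torque': array([-0.01610426,  0.01312071, -0.0334005 ]), 'grip_force': 0.0, 'width': 0.08525387088573184}
```

View pics/scene0.png

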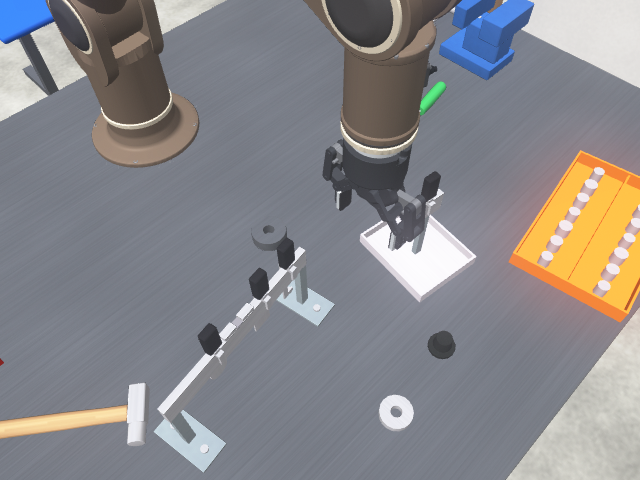

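View pics/side0.png

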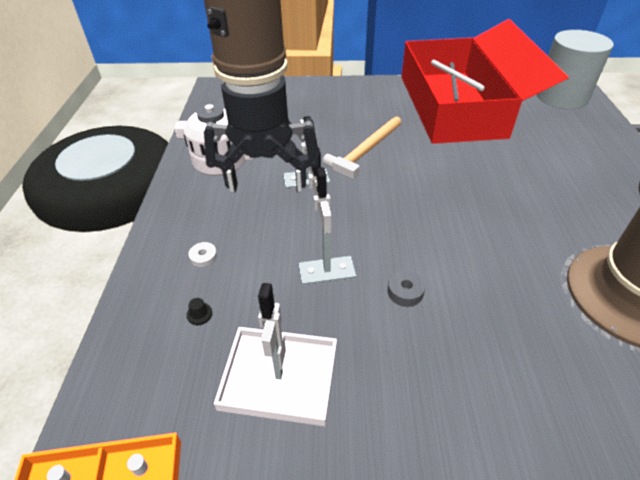

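Scene: rail with handles near (210,339), (259,284) and the extra at (286,253). Scraper handle near (431,186), and at (266,298) in the side view. I'll enlarge both, next to each other.

Run:
```python
import cv2,numpy as np
a=cv2.imread("pics/scene0.png");b=cv2.imread("pics/side0.png")
f=lambda im,x,y,w,h,k:cv2.resize(im[y:y+h,x:x+w],None,fx=k,fy=k,interpolation=cv2.INTER_CUBIC)
o=f(a,155,230,200,150,4);cv2.imwrite("pics/c1.png",o)
# left: scene stand (380,160,80x120)x5 ; right: side stand (235,270,80x120)x5
cv2.imwrite("pics/c2.png",np.hstack([f(a,380,160,80,120,5),f(b,235,275,80,120,5)]))
```

```text
(no output)
```

View pics/c1.png

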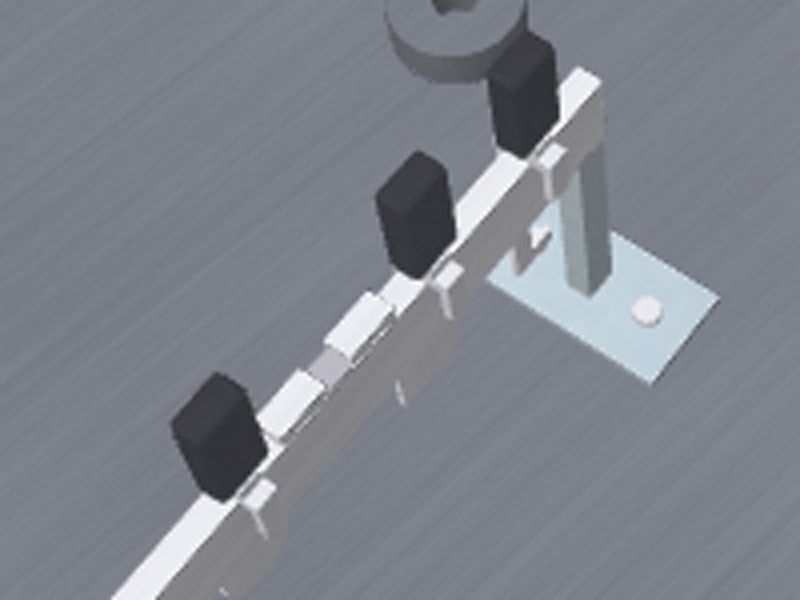

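View pics/c2.png

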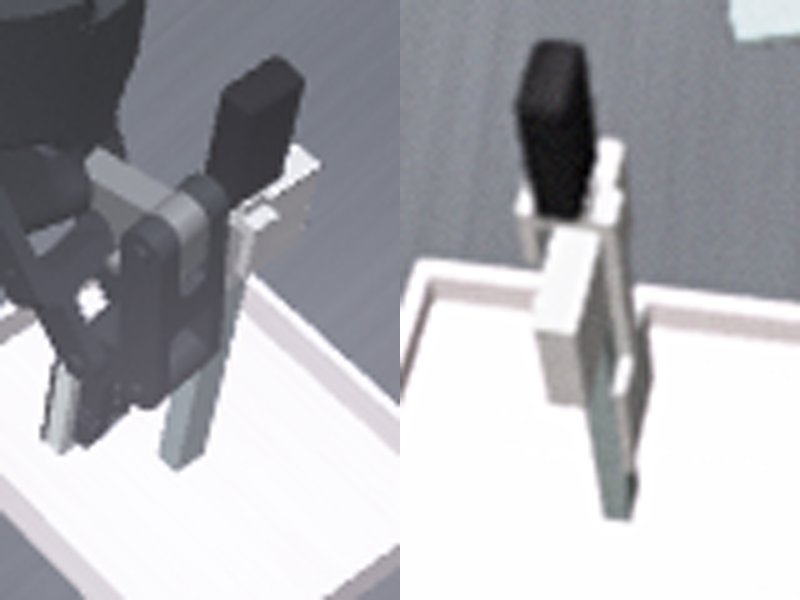

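c1: strip's notch at about (325,365) in the crop. The lips face the scene camera, so that side is rail +x. c2: the scraper's lip is also at +x, its blade at −x. Next, triangulation.

```bash
cat > h.py <<'E'
import numpy as np
from scipy.spatial.transform import Rotation as Ro
C={"scene":(555.3268,317.474,245.482,[.89524183,-.34756004,.83514228],[34.36710314,.91495015,45.34430922]),
   "side":(456.2538,316.719,233.290,[.53584988,.49936508,.65100887],[45.03314626,1.16103126,-178.9530418])}
def ray(n,u,v,c=None):
    f,cx,cy,e,r=c or C[n]
    d=Ro.from_euler('xyz',r,degrees=True).apply([(u-cx)/f,-(v-cy)/f,-1]); return np.array(e),d
def atz(n,u,v,z,c=None):
    e,d=ray(n,u,v,c); return e+d*(z-e[2])/d[2]
def tri(*rs):
    A=0;b=0
    for e,d in rs:
        d=d/np.linalg.norm(d);P=np.eye(3)-np.outer(d,d);A=A+P;b=b+P@e
    return np.linalg.solve(A,b)
def proj(n,X,c=None):
    f,cx,cy,e,r=c or C[n]
    p=Ro.from_euler('xyz',r,degrees=True).inv().apply(np.array(X)-e); return np.array([cx-f*p[0]/p[2],cy+f*p[1]/p[2]])
E
python3 - <<'E'
from h import *
np.set_printoptions(precision=4,suppress=True)
S=lambda x,y:(380+x/5-.4,160+y/5-.4)
D=lambda x,y:(235+(x-400)/5-.4,275+y/5-.4)
R=lambda x,y:(155+x/4-.4,230+y/4-.4)
print("stand +y corners",tri(ray("scene",*S(300,148)),ray("side",*D(600,237))),tri(ray("scene",*S(320,163)),ray("side",*D(555,232))))
print("scene only",atz("scene",*S(300,148),.15),atz("scene",*S(320,163),.15),"side",atz("side",*D(600,237),.15),atz("side",*D(555,232),.15))
print("handle top",[atz("scene",*S(*p),.21) for p in((280,57),(303,72),(262,95),(222,88))])
print("side",[atz("side",*D(*p),.21) for p in((540,40),(582,42))])
print("rail end",atz("scene",*R(583,68),.15),atz("scene",*R(603,85),.15), "far",atz("scene",*R(112,598),.15))
for p in((262,412),(300,370),(325,388),(328,338),(350,357),(370,293),(393,308)):print(p,atz("scene",*R(*p),.158))
for p in((218,374),(175,422),(418,152),(378,197),(530,35),(490,75)):print(p,atz("scene",*R(*p),.21))
E
```

```text
stand +y corners [0.6129 0.1747 0.1642] [0.623  0.1734 0.1655]
scene only [0.6154 0.1881 0.15  ] [0.6238 0.1876 0.15  ] side [0.6071 0.1615 0.15  ] [0.619 0.16  0.15 ]
handle top [array([0.6136, 0.1649, 0.21  ]), array([0.6222, 0.165 , 0.21  ]), array([0.6192, 0.1494, 0.21  ]), array([0.6091, 0.1433, 0.21  ])]
side [array([0.6183, 0.1442, 0.21  ]), array([0.6078, 0.1449, 0.21  ])]
rail end [ 0.5375 -0.0454  0.15  ] [ 0.5483 -0.0455  0.15  ] far [ 0.5791 -0.295   0.15  ]
(262, 412) [ 0.5661 -0.2207  0.158 ]
(300, 370) [ 0.563  -0.2018  0.158 ]
(325, 388) [ 0.5742 -0.2001  0.158 ]
(328, 338) [ 0.5605 -0.1873  0.158 ]
(350, 357) [ 0.5713 -0.1866  0.158 ]
(370, 293) [ 0.5574 -0.1658  0.158 ]
(393, 308) [ 0.5675 -0.164   0.158 ]
(218, 374) [ 0.5714 -0.232   0.21  ]
(175, 422) [ 0.5749 -0.2516  0.21  ]
(418, 152) [ 0.5542 -0.1339  0.21  ]
(378, 197) [ 0.558  -0.1546  0.21  ]
(530, 35) [ 0.5459 -0.0752  0.21  ]
(490, 75) [ 0.5484 -0.0961  0.21  ]
```

```bash
python3 -m crank '{"slide":[[0.5,0,-0.8],[1,0,-0.2]],"rotation":[[0,0,0],[0,0,0]],"hand":[-1,-1]}'
```

```text
clock: 0.35
tcp_pos: [0.6261, 0.073, 0.3055]
tcp_rot: [179.8, 0.1, 89.7]
ft_force: [1.7, 0.6, -0.4]
width: 0.0853
grip_force: 0.0
```

Run:
```python
from h import *
np.set_printoptions(precision=4,suppress=True)
S=lambda x,y:(380+x/5-.4,160+y/5-.4)
D=lambda x,y:(235+(x-400)/5-.4,275+y/5-.4)
print(tri(ray("scene",*S(300,148)),ray("side",*D(580,328))),tri(ray("scene",*S(320,163)),ray("side",*D(537,315))))
print(atz("side",*D(580,328),.15),atz("side",*D(537,315),.15))
from cell import optics
import cv2
for n in("wrist","side"):
    c=optics.camera(n); cv2.imwrite(f"pics/{n}1.png",c["color"][:,:,::-1])
    if n=="wrist":print({k:v for k,v in c.items() if k!="color"})
b=cv2.imread("pics/side1.png");w=cv2.imread("pics/wrist1.png")
o=np.zeros((480,800,3),np.uint8);o[:]=cv2.resize(w,(800,600))[:480]*0
g=lambda im:np.uint8(255*(im/255.)**.55)
o=np.hstack([cv2.resize(w,(440,330)),cv2.resize(g(b[275:365,250:310]),(360,540))[:330]]) if 0 else None
A=np.zeros((540,800,3),np.uint8);A[:330,:440]=cv2.resize(w,(440,330));A[:,440:]=cv2.resize(g(b[275:365,240:300]),(360,540),interpolation=cv2.INTER_CUBIC)
cv2.imwrite("pics/c3.png",A)
```

```text
[0.6124 0.1887 0.1483] [0.6226 0.1863 0.151 ]
[0.6099 0.1887 0.15  ] [0.6212 0.185  0.15  ]
{'fx': 428.61372876347724, 'fy': 428.61372876347724, 'cx': 316.2749419285598, 'cy': 237.22060253182516, 'eye': array([0.6256, 0.1455, 0.4252]), 'rotation': array([-16.1783,  -0.1783,  -0.3718])}
```

View pics/c3.png

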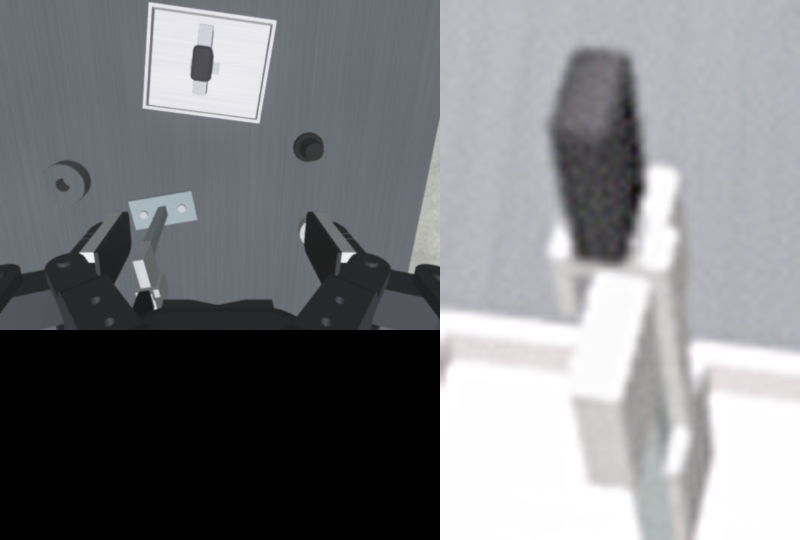

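The wrist view is nearly straight above the scraper handle, which sits at about (294,92) in the full image. The stand is turned a few degrees clockwise.

Run:
```python
from h import *
import cv2
np.set_printoptions(precision=4,suppress=True)
W=(428.6137,316.275,237.2206,[.6256,.1455,.4252],[-16.1783,-.1783,-.3718])
w=cv2.imread("pics/wrist1.png",0);m=np.zeros_like(w);m[40:150,255:335]=(w[40:150,255:335]<75)*255
n,l,st,ce=cv2.connectedComponentsWithStats(m);i=1+np.argmax(st[1:,4]);print(st[i],ce[i])
pts=np.argwhere(l==i)[:,::-1].astype(np.float32);r=cv2.minAreaRect(pts);bx=cv2.boxPoints(r);print(r,bx)
P=np.array([atz(0,*b,.21,W) for b in bx]);print(P,P.mean(0))
def e(t):return 
# stand bar in wrist: bright top; tray corners
t=lambda x,y:(x*640/440,y*480/330)
T=np.array([atz(0,*t(*p),.022,W) for p in((152,4),(276,20),(260,122),(144,107))]);print("tray",T,T.mean(0))
for k in range(4):
    d=T[(k+1)%4]-T[k];print(np.linalg.norm(d),np.degrees(np.arctan2(d[1],d[0])))
G=lambda x,y:(240+(x-440)/6-.4,275+y/6-.4)
for p in((572,50),(628,55),(553,122),(637,135)):print("side",atz("side",*G(*p),.21))
S=lambda x,y:(380+x/5-.4,160+y/5-.4)
c=ce[i]
# triangulation of handle top corners, scene + side
for s,g in(((280,57),(628,55)),):pass
print("tri handle wrist/scene centre",tri(ray(0,*c,W),ray("scene",*S(266,79))))
```

```text
[279  67  30  50 311] [295.4019  86.8682]
((293.91778564453125, 91.28082275390625), (27.741470336914062, 47.893287658691406), 6.009005546569824) [[277.6164 113.6438]
 [282.6301  66.0137]
 [310.2191  68.9178]
 [305.2055 116.5479]]
[[0.6076 0.1453 0.21  ]
 [0.6106 0.1667 0.21  ]
 [0.6236 0.1653 0.21  ]
 [0.6209 0.1438 0.21  ]] [0.6157 0.1553 0.21  ]
tray [[0.5469 0.233  0.022 ]
 [0.7005 0.2141 0.022 ]
 [0.6848 0.0867 0.022 ]
 [0.5275 0.108  0.022 ]] [0.6149 0.1605 0.022 ]
0.1547682055883053 -7.011148598415762
0.1284019198633856 -97.02024368783731
0.15869316978813466 172.27037196687627
0.1264731487431968 81.20686706484815
side [0.6195 0.1448 0.21  ]
side [0.6078 0.1461 0.21  ]
side [0.6214 0.1633 0.21  ]
side [0.6042 0.1665 0.21  ]
tri handle wrist/scene centre [0.6158 0.1572 0.2079]
```

```bash
python3 -m crank '{"slide":[[0.8,-0.1,0],[0.8,-0.08,0],[0,0,0],[0,0,0]],"rotation":[[0,0,0],[0,0,0],[0,0,0.122],[0,0,0]],"hand":[-1,-1,-1,-1]}'
```

```text
clock: 0.95
tcp_pos: [0.6157, 0.1552, 0.3027]
tcp_rot: [-179.9, 0.0, 83.1]
ft_force: [-0.5, 0.0, -0.4]
width: 0.0855
grip_force: 0.0
```

```bash
python3 -m crank '{"slide":[[0,0,0.8],[0,0,0.8],[0,0,0.45],[0,0,0.2],[0,0,0]],"rotation":[[0,0,0],[0,0,0],[0,0,0],[0,0,0],[0,0,0]],"hand":[-1,-1,-1,-1,-1]}' && python3 -m crank '{"slide":[[0,0,0],[0,0,0],[0,0,0],[0,0,0],[0,0,0]],"rotation":[[0,0,0],[0,0,0],[0,0,0],[0,0,0],[0,0,0]],"hand":[1,1,1,1,1]}' 60
```

```text
clock: 1.58
tcp_pos: [0.616, 0.1544, 0.1905]
tcp_rot: [-180.0, 0.0, 83.0]
ft_force: [-0.9, -0.6, 0.4]
width: 0.0853
grip_force: 0.0
clock: 2.2
tcp_pos: [0.6161, 0.155, 0.1912]
tcp_rot: [180.0, -0.0, 83.0]
ft_force: [-0.4, -0.3, 3.3]
width: 0.0135
grip_force: 58.5
```

```bash
python3 -m crank '{"slide":[[0,0,-0.3],[0,0,-0.7],[0,0,-1],[0,0,-1],[0,0,-1]],"rotation":[[0,0,0],[0,0,0],[0,0,0],[0,0,0],[0,0,0]],"hand":[1,1,1,1,1]}' && python3 -m crank '{"slide":[[0,0,0],[0,0,0]],"rotation":[[0,0,0],[0,0,0]],"hand":[1,1]}'
python3 - <<'E'
from cell import optics
import cv2,json
for n in("scene","side"):
    c=optics.camera(n);cv2.imwrite(f"pics/{n}2.png",c["color"][:,:,::-1])
b=cv2.imread("pics/side2.png")
E
```

```text
clock: 2.82
tcp_pos: [0.6156, 0.1548, 0.3933]
tcp_rot: [180.0, -0.0, 83.0]
ft_force: [-0.3, -0.8, -1.6]
width: 0.0131
grip_force: 58.6
clock: 3.08
tcp_pos: [0.6156, 0.1549, 0.3906]
tcp_rot: [-180.0, 0.0, 83.0]
ft_force: [0.1, -0.5, -1.9]
width: 0.0136
grip_force: 58.7
```

Run:
```python
import cv2,numpy as np
b=cv2.imread("pics/side2.png")[140:290,270:370];a=cv2.imread("pics/scene2.png")[285:360,190:290]
A=np.zeros((600,800,3),np.uint8);A[:,:400]=cv2.resize(b,(400,600),interpolation=cv2.INTER_CUBIC);A[:300,400:]=cv2.resize(a,(400,300),interpolation=cv2.INTER_CUBIC)
cv2.imwrite("pics/c4.png",A)
```

```text
(no output)
```

View pics/c4.png

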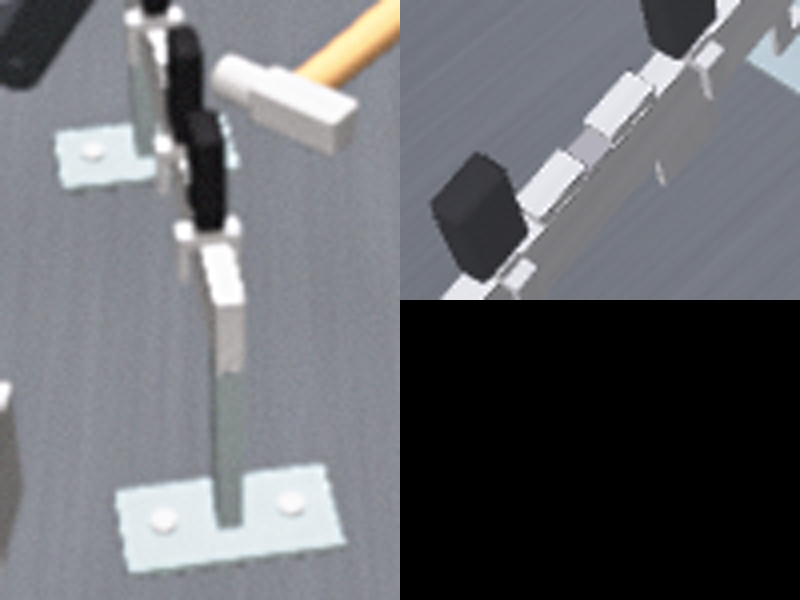

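```bash
python3 -m crank '{"slide":[[-0.5,0.03,0],[-0.9,0.03,0],[-1,0.03,0],[-1,0.03,0],[-1,0.03,0]],"rotation":[[0,0,0],[0,0,0],[0,0,0],[0,0,0],[0,0,0]],"hand":[1,1,1,1,1]}' && python3 -m crank '{"slide":[[-1,0.03,0],[-1,0.03,0],[-1,0.03,0],[-0.7,0.03,0],[-0.43,0.02,0]],"rotation":[[0,0,0],[0,0,0],[0,0,0],[0,0,0],[0,0,0]],"hand":[1,1,1,1,1]}' && python3 -m crank '{"slide":[[0,0,0],[0,0,0],[0,0,0],[0,0,0]],"rotation":[[0,0,-0.14],[0,0,-0.139],[0,0,0],[0,0,0]],"hand":[1,1,1,1]}'
python3 - <<'E'
from cell import optics,env
import cv2,numpy as np
c=optics.camera("wrist");w=c["color"][:,:,::-1];cv2.imwrite("pics/wrist3.png",w)
print(c["eye"],c["rotation"]);s=env.sense();print(s["tcp_pos"],s["tcp_rot"])
from h import *
W=(c["fx"],c["cx"],c["cy"],c["eye"],c["rotation"])
u,v=proj(0,[.5673,-.194,.158],W);print(u,v)
x,y=int(u)-100,max(0,int(v)-75);cr=w[y:y+150,x:x+200];print(x,y,cr.shape)
cv2.imwrite("pics/c5.png",cv2.resize(cr,None,fx=4,fy=4,interpolation=cv2.INTER_CUBIC))
E
```

```text
clock: 3.8
tcp_pos: [0.5959, -0.0658, 0.3894]
tcp_rot: [-179.9, 0.0, 83.0]
ft_force: [-0.4, 0.1, -1.2]
width: 0.0135
grip_force: 58.6
clock: 4.42
tcp_pos: [0.5776, -0.2721, 0.3894]
tcp_rot: [-179.9, -0.0, 82.9]
ft_force: [0.5, 0.5, -1.5]
width: 0.0136
grip_force: 58.6
clock: 4.92
tcp_pos: [0.5786, -0.2696, 0.3904]
tcp_rot: [-180.0, -0.0, 98.9]
ft_force: [0.0, -0.2, -1.3]
width: 0.0134
grip_force: 58.6
[ 0.56725603 -0.19808069  0.51023092] [-16.0919976    0.02418558   8.7862307 ]
[ 0.57858182 -0.26967823  0.39052253] [-1.79979728e+02 -2.23501679e-02  9.88877584e+01]
317.31111651509895 108.24800464071538
217 33 (150, 200, 3)
```

View pics/c5.png

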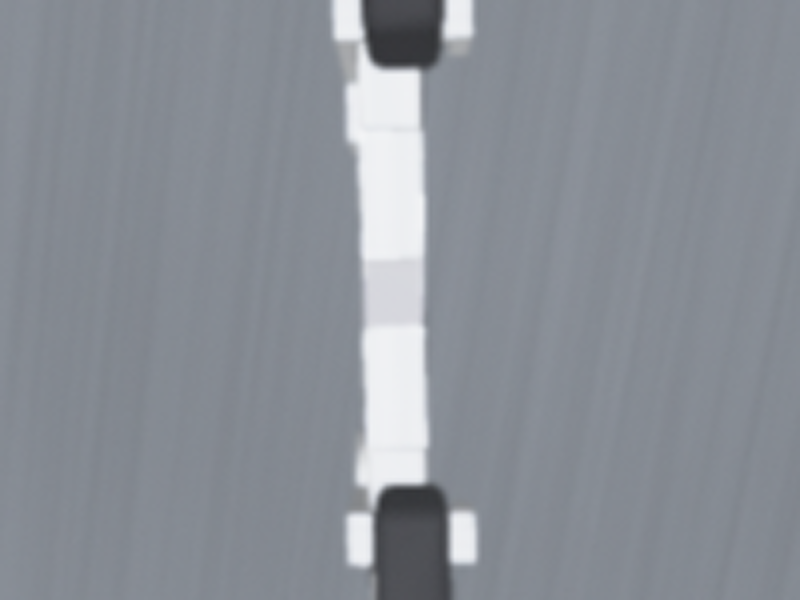

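Overhead view: strip ends at v≈128 and 447. The notch runs v≈260–327 and u≈362–425 in the crop. Neighbour handles are at both ends.

Run:
```python
from h import *
np.set_printoptions(precision=4,suppress=True)
W=(428.6137,316.275,237.2206,[.56725603,-.19808069,.51023092],[-16.0919976,.02418558,8.7862307])
Q=lambda x,y,z:atz(0,217+x/4-.4,33+y/4-.4,z,W)
for nm,p,z in(("tL",(358,130),.158),("tR",(423,128),.158),("nTL",(361,261),.158),("nTR",(424,259),.158),("nBL",(363,328),.158),("nBR",(426,326),.158),("bL",(365,448),.158),("bR",(428,446),.158),
  ("hookTop low edge",(335,40),.156),("",(473,38),.156),("hookBot up",(348,513),.156),("",(476,513),.156),("low",(348,566),.156),("",(476,564),.156)):
    print(nm,Q(*p,z))
N=np.mean([Q(361,261,.158),Q(424,259,.158),Q(363,328,.158),Q(426,326,.158)],0)
d=(Q(358,130,.158)+Q(423,128,.158)-Q(365,448,.158)-Q(428,446,.158));yaw=np.degrees(np.arctan2(-d[0],d[1]))
print("N",N,"yaw",yaw,"len",np.linalg.norm(d)/2)
t=np.array([.57858,-.26968]);D=N[:2]-t;a=np.radians(98.89);x=np.array([np.cos(a),np.sin(a)]);y=np.array([np.sin(a),-np.cos(a)])
print("slide",D@x/.05,D@y/.05)
```

```text
tL [ 0.5539 -0.164   0.158 ]
tR [ 0.5662 -0.1618  0.158 ]
nTL [ 0.558  -0.1876  0.158 ]
nTR [ 0.5701 -0.1853  0.158 ]
nBL [ 0.5603 -0.2     0.158 ]
nBR [ 0.5725 -0.1977  0.158 ]
bL [ 0.5641 -0.2229  0.158 ]
bR [ 0.5765 -0.2205  0.158 ]
hookTop low edge [ 0.5472 -0.1487  0.156 ]
 [ 0.5731 -0.1443  0.156 ]
hookBot up [ 0.5625 -0.2364  0.156 ]
 [ 0.5884 -0.2324  0.156 ]
low [ 0.5641 -0.2471  0.156 ]
 [ 0.5901 -0.2427  0.156 ]
N [ 0.5652 -0.1926  0.158 ] yaw 9.869280789501655 len 0.05969281427947844
slide 1.5639081668682804 -0.025662664905114
```

```bash
python3 -m crank '{"slide":[[0.8,-0.03,0],[0.76,0,0],[0,0,0.7],[0,0,0.6],[0,0,0]],"rotation":[[0,0,0],[0,0,-0.012],[0,0,0],[0,0,0],[0,0,0]],"hand":[1,1,1,1,1]}' && python3 -m crank '{"slide":[[0,0,0]],"rotation":[[0,0,0]],"hand":[1]}'
python3 - <<'E'
from cell import optics,env
from h import *
import cv2
s=env.sense();print(s["tcp_pos"],s["tcp_rot"],s["ft_force"])
im={n:optics.camera(n)["color"][:,:,::-1] for n in("scene","side")}
for n in im:cv2.imwrite(f"pics/{n}4.png",im[n])
t=s["tcp_pos"];A=np.zeros((600,800,3),np.uint8)
for i,n in enumerate(im):
    u,v=map(int,proj(n,[t[0],t[1],.2]));x,y=u-50,v-65;print(n,x,y)
    A[:,i*400:i*400+400]=cv2.resize(im[n][y:y+150,x:x+100],(400,600),interpolation=cv2.INTER_CUBIC)
cv2.imwrite("pics/c6.png",A)
E
```

```text
clock: 5.6
tcp_pos: [0.5637, -0.1926, 0.3238]
tcp_rot: [-179.8, -0.1, 99.6]
ft_force: [0.3, -0.5, -0.7]
width: 0.0133
grip_force: 58.7
clock: 5.72
tcp_pos: [0.5654, -0.1934, 0.3271]
tcp_rot: [179.9, 0.0, 99.6]
ft_force: [0.8, -1.1, -0.8]
width: 0.0133
grip_force: 58.7
[ 0.56536413 -0.193446    0.32709006] [1.79922144e+02 3.66132535e-02 9.96419741e+01] [ 0.78118074 -1.11801008 -0.80902467]
scene 180 239
side 262 72
```

View pics/c6.png

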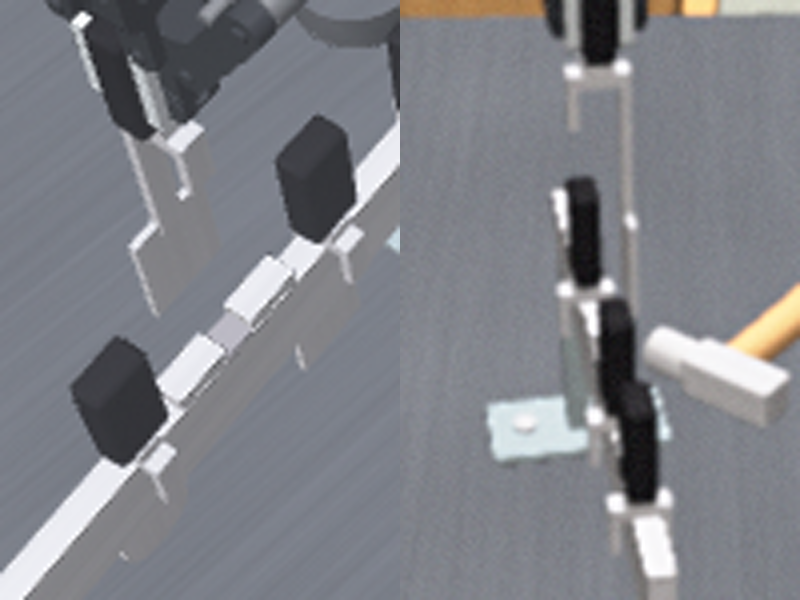

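Run:
```python
from h import *
np.set_printoptions(precision=4,suppress=True)
S=lambda x,y:(180+x/4-.4,239+y/4-.4)
D=lambda x,y:(262+(x-400)/4-.4,72+y/4-.4)
a=np.radians(9.6);ex=np.array([np.cos(a),np.sin(a)]);ey=np.array([-np.sin(a),np.cos(a)])
def loc(p,c):d=p[:2]-c;return np.array([d@ex,d@ey])*1e3
t=np.array([.5654,-.1934]);n=np.array([.5652,-.1926])
print("scraper +x top edge", [loc(atz("scene",*S(*p),.292),t) for p in((178,150),(203,127))])
print("neighbours", [loc(atz("scene",*S(*p),.156),n) for p in((340,248),(362,230),(150,467),(175,446))])
print("notch scene",[loc(atz("scene",*S(*p),.158),n) for p in((207,332),(230,350),(226,309),(250,328))])
print("side hook front edge bottom ends z.286",[loc(atz("side",*D(*p),.292),t) for p in((566,73),(630,70))])
print("blade bottom scene",[loc(atz("scene",*S(*p),.181),t) for p in((158,316),)])
```

```text
scraper +x top edge [array([12.7738, -6.6007]), array([13.559 ,  3.4252])]
neighbours [array([13.518 , 45.2214]), array([15.3252, 55.2304]), array([ 13.7127, -54.2064]), array([ 15.5211, -43.8809])]
notch scene [array([-2.2215, -6.7505]), array([ 8.5258, -7.3722]), array([-2.6147,  3.607 ]), array([8.7234, 2.8346])]
side hook front edge bottom ends z.286 [array([12.8551,  1.0593]), array([-13.1244,   3.4402])]
blade bottom scene [array([ -9.0421, -17.6575])]
```

```bash
python3 -m crank '{"slide":[[0,0.014,0.3],[0,0,0.5],[0,0,0.5],[0,0,0.3],[0,0,0]],"rotation":[[0,0,0],[0,0,0],[0,0,0],[0,0,0],[0,0,0]],"hand":[1,1,1,1,1]}' && python3 -m crank '{"slide":[[0,0,0.3],[0,0,0.3],[0,0,0.1],[0,0,0],[0,0,0]],"rotation":[[0,0,0],[0,0,0],[0,0,0],[0,0,0],[0,0,0]],"hand":[1,1,1,1,1]}'
```

```text
clock: 6.45
tcp_pos: [0.565, -0.193, 0.2446]
tcp_rot: [-179.9, -0.1, 99.7]
ft_force: [-0.1, -0.4, -0.6]
width: 0.0139
grip_force: 58.7
clock: 7.08
tcp_pos: [0.5658, -0.1933, 0.2112]
tcp_rot: [180.0, 0.0, 99.7]
ft_force: [0.4, -0.6, -0.3]
width: 0.0134
grip_force: 58.7
```

```bash
Z='"rotation":[[0,0,0],[0,0,0],[0,0,0],[0,0,0],[0,0,0]],"hand":[1,1,1,1,1]'; python3 -m crank '{"slide":[[0,0,0.06],[0,0,0.06],[0,0,0.04],[0,0,0],[0,0,0]],"rotation":[[0,0,0],[0,0,0],[0,0,0],[0,0,0],[0,0,0]],"hand":[1,1,1,1,1]}'; python3 -m crank '{"slide":[[0,0,0.03],[0,0,0.03],[0,0,0],[0,0,0]],"rotation":[[0,0,0],[0,0,0],[0,0,0],[0,0,0]],"hand":[1,1,1,1]}'
```

```text
clock: 7.7
tcp_pos: [0.5656, -0.1932, 0.2028]
tcp_rot: [180.0, 0.0, 99.7]
ft_force: [0.1, -1.3, -1.7]
width: 0.0131
grip_force: 58.7
clock: 8.2
tcp_pos: [0.5655, -0.1932, 0.1998]
tcp_rot: [180.0, -0.0, 99.7]
ft_force: [-1.1, -0.6, -0.2]
width: 0.0135
grip_force: 58.7
```

```bash
python3 -m crank '{"slide":[[0,0,0.03],[0,0,0],[0,0,0]],"rotation":[[0,0,0],[0,0,0],[0,0,0]],"hand":[1,1,1]}'; python3 -m crank '{"slide":[[0,0,0.02],[0,0,0],[0,0,0]],"rotation":[[0,0,0],[0,0,0],[0,0,0]],"hand":[1,1,1]}'
```

```text
clock: 8.57
tcp_pos: [0.5655, -0.1932, 0.1983]
tcp_rot: [-180.0, 0.0, 99.7]
ft_force: [0.3, 0.7, -0.9]
width: 0.0133
grip_force: 58.7
clock: 8.95
tcp_pos: [0.5655, -0.1932, 0.1973]
tcp_rot: [180.0, 0.0, 99.7]
ft_force: [-0.1, 0.6, -1.0]
width: 0.0134
grip_force: 58.7
```

```bash
python3 -m crank '{"slide":[[0,0,0.02],[0,0,0],[0,0,0]],"rotation":[[0,0,0],[0,0,0],[0,0,0]],"hand":[1,1,1]}'; python3 -m crank '{"slide":[[0,0,0.02],[0,0,0],[0,0,0]],"rotation":[[0,0,0],[0,0,0],[0,0,0]],"hand":[1,1,1]}'
```

```text
clock: 9.32
tcp_pos: [0.5655, -0.1932, 0.1963]
tcp_rot: [180.0, -0.0, 99.7]
ft_force: [0.1, 0.2, -0.9]
width: 0.0132
grip_force: 58.7
clock: 9.7
tcp_pos: [0.5655, -0.1932, 0.1953]
tcp_rot: [-180.0, 0.0, 99.7]
ft_force: [-0.7, 0.0, -0.5]
width: 0.0132
grip_force: 58.7
```

```bash
python3 -m crank '{"slide":[[0,0,0.01],[0,0,0],[0,0,0]],"rotation":[[0,0,0],[0,0,0],[0,0,0]],"hand":[1,1,1]}'
```

```text
clock: 10.07
tcp_pos: [0.5655, -0.1932, 0.1948]
tcp_rot: [-180.0, -0.0, 99.7]
ft_force: [0.4, 0.3, -1.1]
width: 0.0134
grip_force: 58.7
```

In the notch: still no contact, 4 mm below the riding height. I keep going down in small steps.

```bash
python3 -m crank '{"slide":[[0,0,0.015],[0,0,0],[0,0,0]],"rotation":[[0,0,0],[0,0,0],[0,0,0]],"hand":[1,1,1]}'; python3 -m crank '{"slide":[[0,0,0.01],[0,0,0],[0,0,0]],"rotation":[[0,0,0],[0,0,0],[0,0,0]],"hand":[1,1,1]}'
```

```text
clock: 10.45
tcp_pos: [0.5655, -0.1932, 0.194]
tcp_rot: [180.0, 0.0, 99.7]
ft_force: [1.2, 0.9, -0.7]
width: 0.0138
grip_force: 58.7
clock: 10.82
tcp_pos: [0.5655, -0.1932, 0.1936]
tcp_rot: [-180.0, 0.0, 99.7]
ft_force: [-0.4, -0.5, -1.3]
width: 0.0132
grip_force: 58.7
```

```bash
python3 -m crank '{"slide":[[0,0,0.015],[0,0,0],[0,0,0]],"rotation":[[0,0,0],[0,0,0],[0,0,0]],"hand":[1,1,1]}'; python3 -m crank '{"slide":[[0,0,0.01],[0,0,0],[0,0,0]],"rotation":[[0,0,0],[0,0,0],[0,0,0]],"hand":[1,1,1]}'
```

```text
clock: 11.2
tcp_pos: [0.5656, -0.1932, 0.1931]
tcp_rot: [180.0, 0.0, 99.7]
ft_force: [0.0, 0.1, 3.0]
width: 0.0136
grip_force: 59.4
clock: 11.58
tcp_pos: [0.5656, -0.1932, 0.1931]
tcp_rot: [180.0, 0.0, 99.7]
ft_force: [-2.9, 0.4, 7.0]
width: 0.0132
grip_force: 60.1
```

Contact with the floor: vertical force 3 N then 7 N, height steady at 0.1931. I'll release and retreat straight up.

```bash
python3 -m crank '{"slide":[[0,0,0],[0,0,0],[0,0,0],[0,0,0],[0,0,0]],"rotation":[[0,0,0],[0,0,0],[0,0,0],[0,0,0],[0,0,0]],"hand":[1,-0.6,-1,-1,-1]}' && python3 -m crank '{"slide":[[0,0,0],[0,0,-0.2],[0,0,-0.6],[0,0,-1],[0,0,-0.8]],"rotation":[[0,0,0],[0,0,0],[0,0,0],[0,0,0],[0,0,0]],"hand":[-1,-1,-1,-1,-1]}' && python3 -m crank '{"slide":[[1,0,0],[1,0,0],[1,0,0],[0.5,0,0],[0,0,0]],"rotation":[[0,0,0],[0,0,0],[0,0,0],[0,0,0],[0,0,0]],"hand":[-1,-1,-1,-1,-1]}'
python3 - <<'E'
from cell import optics
import cv2,numpy as np
im={n:optics.camera(n)["color"][:,:,::-1] for n in("scene","side")}
A=np.zeros((600,800,3),np.uint8)
for i,(n,x,y) in enumerate((("scene",190,230),("side",262,132))):
    A[:,i*400:i*400+400]=cv2.resize(im[n][y:y+150,x:x+100],(400,600),interpolation=cv2.INTER_CUBIC)
cv2.imwrite("pics/c7.png",A)
E
```

```text
clock: 12.2
tcp_pos: [0.5655, -0.1932, 0.1921]
tcp_rot: [-180.0, -0.0, 99.7]
ft_force: [0.2, 0.3, 1.1]
width: 0.084
grip_force: 0.0
clock: 12.82
tcp_pos: [0.5657, -0.1933, 0.3251]
tcp_rot: [179.9, 0.0, 99.7]
ft_force: [0.2, -0.3, -0.2]
width: 0.0853
grip_force: 0.0
clock: 13.45
tcp_pos: [0.5359, -0.0183, 0.3233]
tcp_rot: [179.9, -0.0, 99.9]
ft_force: [0.1, -0.5, 1.0]
width: 0.0851
grip_force: 0.0
```

View pics/c7.png

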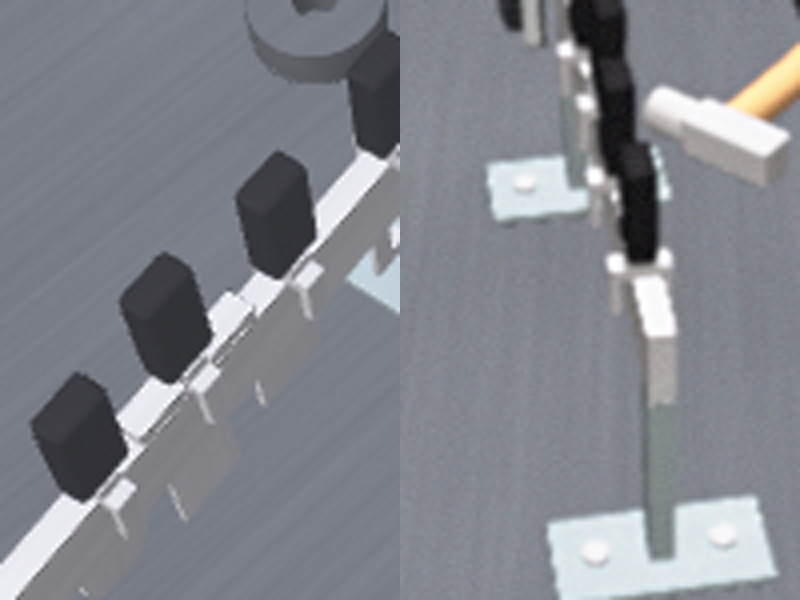

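The scraper hangs in the notch at about (170,320) in the crop, upright and in line. Both neighbours, at (80,440) and (280,215), look undisturbed.

```bash
python3 -c "
from cell import env
print(env.finish_job())"
```

```text
the job is handed in; nothing more can be done
None
```

The scraper is hanging in the rail's notch, resting on its floor (pressed with about 7 N) and released; both neighbours look undisturbed in the last picture, and the job was handed in after about 13.5 s with no verdict returned.

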